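# Set the propeller pitch gauge to the marked blade station

## Task

Set up the propeller pitch gauge for a reading: gently turn the wooden propeller until its blade comes up against the rubber-sleeved stop pin and leave it resting there. Then take the black grip of the gauge arm, squeeze its red lock button fully in and draw the arm straight out until its pointer stands at the red station clip on the scale. Finish holding it still there with the button kept squeezed in, so that I can nip up the clamp screw; leave the other things on the bench alone.

Things in the scene. Friction and masses are not known exactly. Their poses are not given: they have to be found in the camera images.
- gauge: Pitch gauge fixed to the bench: blue base plate, x -45 to 165, y -100 to 190, top 12 mm up. Origin on the bench under the hub axis; z up; y: the way the arm extends. Aluminium hub post 28 mm across; square sleeve 26 mm on x 100, y -87 to 15, top 51 mm up, brass clamp screw on it to 62 mm; white scale plate with 5 mm ticks (longer each 10), x 128 to 158, y 25 to 125, top 18 mm up
- prop_angle (a joint): Turn of the propeller on its hub, rad, counter-clockwise from above: 0 with the blade against the stop pin; starts 0.3 to 0.65, swung to the gauge's -x side, so it is turned clockwise from above to seat. Plain friction, about 0.4 N at 100 mm from the hub; stays where it is left
- propeller: Two-bladed wooden propeller, 300 mm across, lying flat, mid-plane 68 mm above the bench; hub 26 mm across, brass nut up to 89 mm. Origin on the hub axis at mid-plane; y along the blade to be seated (0.3 to 0.65 rad counter-clockwise of the gauge's y at the start), z up. Blades about 25 mm wide (19 near the tip), within 6 mm above and below the mid-plane
- blade (a point): Middle of that blade 100 mm from the hub axis, 68 mm above the bench; blade about 12 mm to either side here. Free space below it down to the base plate and on the side away from the pin
- stop_pin: Upright stop pin with a black rubber sleeve 10 mm in diameter from 54 to 86 mm above the bench; origin at its foot on the base plate, 12 mm above the bench; axis at gauge x 14.5, y 135 mm. It stops the seated blade firmly
- gauge_arm: Telescoping arm on gauge x 100: steel bar 19 mm square out of the sleeve, aluminium head, thin cross arm from the head to under the blade (47 to 58 mm above the bench) with a small white angle dial (up to 77 mm), grip at the outer end. Origin on the bench plane under the bar at the pointer; axes as the gauge's
- extension (a joint): How far the arm is drawn out along gauge +y, m: 0 fully in (so it starts), 0.08 fully out. A sprung pawl under the grip, in the notches of the rack, locks it unless the button is pressed in by over 3 mm; released, it slides with little friction and a return spring draws it in with 2.5 to 3 N
- grip: Black grip block on the outer end of the arm, 45 mm beyond the pointer: 24 mm thick (x), 28 wide (y), top 88 mm above the bench; ribbed thumb side on -x, 2 mm proud, red button on +x. Origin: middle of the block, 66 mm up, the height to pinch; axes as the gauge's. Ribs to button face: 34 mm (30 pressed), so the pinch centre lies 3 mm to +x of the origin
- lock_button: Red lock button 22 mm wide (y), 30 mm high, on the +x face of the grip, standing 8 mm proud; origin on the grip's face at the button's centre, 66 mm above the bench
- button_travel (a joint): How far the lock button is pressed in (towards gauge -x), m: 0 out (locked), 0.004 fully in; the lock is off from 0.003. Spring of 8 N at the start to 12 N fully in
- pointer (a point): Tip of the pointer on the arm's head, over the scale, 21 mm above the bench; moves with the arm
- station_clip: Red clip on the outer edge of the scale plate, 8 mm wide along the scale; its middle is the station to be set. Fixed to the gauge
- mark (a point): Middle of the red clip's inner edge, 21 mm above the bench: the pointer tip must come level with this along gauge y (they pass side by side, 1 mm apart in x)
- hex_driver: Driver with an orange handle, 180 mm long, lying on the bench (bystander); origin under its middle
- spinner: Red spinner cone, 52 mm in diameter, 51 mm high (bystander); origin under its middle
- nut_jar: Jar with a blue cap, 56 mm in diameter, 65 mm high (bystander); origin under its middle
- parts_tray: Grey two-part tray 100 x 140 x 28 mm with nuts and screws in it (bystander); origin under its middle
- rack: Notched steel lock rack 14 x 100 x 7 mm, 10 mm pitch, seated in the base plate under the path of the grip; top 19 mm above the bench. Nothing to do on it; origin under its middle

How it is judged:
On the way, in this order (a step that is already met when the one before it is completed fails the run):
1. the propeller's blade is seated against the stop pin (value of joint prop_angle below 0.015 rad), for 0.1 s.
2. the lock button is squeezed in at the grip before the arm has been moved (value of joint button_travel above 0.003 m and contact force between the fingers and grip above 2 N and contact force between the fingers and lock_button above 2 N and value of joint extension below 0.01 m), for 0.1 s.
At the end, for the whole second after the job is handed in: Fingers holding the grip with its button pressed in over 3 of 4 mm, the arm still (under 10 mm/s), its pointer within 4 mm of the red clip's middle along the scale, and the blade resting against the stop pin (within 0.02 rad) (y of pointer in the frame of mark between -0.004 and 0.004 m and value of joint button_travel above 0.003 m and contact force between the fingers and grip above 2 N and contact force between the fingers and lock_button above 2 N and linear speed of gauge_arm below 0.01 m/s and value of joint prop_angle between -0.02 and 0.02 rad); the arm keeps its last pose, push and grip.
It fails at once if a bystander is moved by more than 20 mm (distance of any of hex_driver, spinner, nut_jar, parts_tray from where it was at the start of the episode above 0.02 m).
It fails at once if the propeller is pushed with more than 30 N (contact force between the fingers and propeller above 30 N).
It also fails if it takes over 53 s, if anything falls off the work surface, if the arm or the gripper's body presses on something with over 40 N, if the wrist force passes 120 N, or if a joint passes its speed limit or range.

## Robot

A 6-joint arm with a two-finger parallel gripper is mounted at the origin on the work surface. World frame = base frame: x ahead of the robot, y to its left, z up, the work surface at z = 0. Lengths are in m, angles in rad, forces in N, time in s.
With the tool pointing down it reaches from about 0.275 to 0.875 m from the base axis. Payload 12.5 kg.
Tool frame: the origin (TCP) lies on the centre line of the jaws, within the pads' length; the fingertips stand r.finger_overhang ahead of it and the grasp point (between the pads) lies 3 mm ahead of it (r.finger_overhang is the distance from the TCP to the fingertips, in m); z points along the fingers, y is the line along which they close (so a half turn about z gives the same grasp; the last joint's range is limited). The gripper opens to 85 mm and grips with 20 to 120 N. Pads are 22 mm wide; open, the fingers measure 114 mm over their backs; the gripper's body (76 mm by 85 mm) begins 54 mm behind the grasp point. The pads swing forward as they close: fully open they stand 13 mm farther back than shut.
Start: joints at [-1.281, 0.351, 1.652, -0, 1.139, -0.085], TCP at [0.201, -0.512, 0.253] pointing down, gripper open.
Joint ranges: [-2.75, 2.75], [-0.79, 2.1], [0.01, 2.65], [-1.57, 4.71], [0.07, 3.14], [-2.87, 2.87]. Speed limits (rad/s): [2.22, 2.22, 2.79, 3.14, 3.14, 3.14].

## Interface

Orientations are given as a unit quaternion [x, y, z, w].
In Python, from cell import r, optics gives the robot as it stands. The module is installed in compiled form; this text tells all that it offers. Calls block until the motion is done:
- r.move_to(position, orientation): joint-space move of the TCP to a pose.
- r.move_linear(position, rot=None, vel=0.15): straight line of the TCP; rot=None keeps the orientation; vel is the mean speed in m/s.
- r.set_joints(angles): joint-space move.
- r.set_gripper(opening, squeeze=None): opening from 0.0 (shut) to 1.0 (fully open); squeeze is the grip in N (None keeps the last); returns when the fingers have stopped.
- r.sleep(seconds).
- r.inverse_kinematics(position, orientation): joint angles nearest the present ones, or None.
- optics.get_image(name): name is "side" or "top"; returns a dict with "pixels" (400x640x3 uint8, red, green, blue), "depth" (400x640 float32, m along the optical axis (not along the pixel's ray), 0 where there is no reading), "fx", "fy", "cx", "cy" (pixels), "camera_from_world" (4x4, takes a point from world to camera coordinates). Camera axes: x right, y down, z forward; pixel columns grow to the right and rows downward; lengths in m; the calibration is good to about 2 mm. A picture is of the moment at which its call begins.
A pose or a line that the arm cannot do raises r.PlanningError and nothing moves.
- r.hand_in(): hands the job in; it is judged then, once.
Readings, each from a call of its own:
- r.current_t(): time.
- r.current_q(): joint angles.
- r.current_qvel(): joint speeds.
- r.current_effort(): joint torques, N m.
- r.current_tool_pos(): TCP position.
- r.current_ee_rot(): TCP orientation.
- r.current_contact_force(): force on the tool from outside, world axes, zero at the start.
- r.current_torque(): the same for the moment, N m.
- r.current_opening(): opening from 0.0 (shut) to 1.0 (fully open).
- r.current_finger_force(): force on a finger pad.
Only numpy, scipy, OpenCV 4.12 (cv2) and the standard library are available. Lean on these libraries where they do the work, as an engineer would, in place of code of your own. Each camera call takes 0.05 s, during which the arm holds its last target. There are 200 camera calls.

## Working session

There is one attempt and no reset: what is moved stays moved. The work goes in short steps, each a Python script; the robot and the scene stay as the last script left them, time stands still between calls to the robot, and variables do not carry over. Pictures are saved under pics/ and viewed, at most 10 in all, crops included, and the job is handed in when it is done.

```bash
mkdir -p pics; python3 - <<'E'
from cell import r, optics
import cv2, numpy as np
for n in ("top","side"):
    d=optics.get_image(n); cv2.imwrite(f"pics/{n}0.png",d["pixels"][...,::-1])
    np.savez(f"{n}0.npz",**d); print(n,d["fx"],d["cx"],d["cy"]); print(np.round(d["camera_from_world"],3))
print(r.finger_overhang,r.current_ee_rot(),r.current_t())
E
```

```text
top 386.1417691194134 316.86854857723233 201.99096711244536
[[ 0.005 -1.    -0.011 -0.015]
 [-0.991 -0.003 -0.132  0.569]
 [ 0.132  0.012 -0.991  0.94 ]
 [ 0.     0.     0.     1.   ]]
side 492.2810084407328 318.13157697268025 200.18853359941917
[[-0.861 -0.508 -0.014  0.46 ]
 [-0.322  0.566 -0.759  0.25 ]
 [ 0.393 -0.649 -0.651  1.334]
 [ 0.     0.     0.     1.   ]]
0.022 [ 9.82493887e-01  1.86294150e-01 -5.88936841e-05 -4.97340454e-04] 0.1
```

View pics/top0.png

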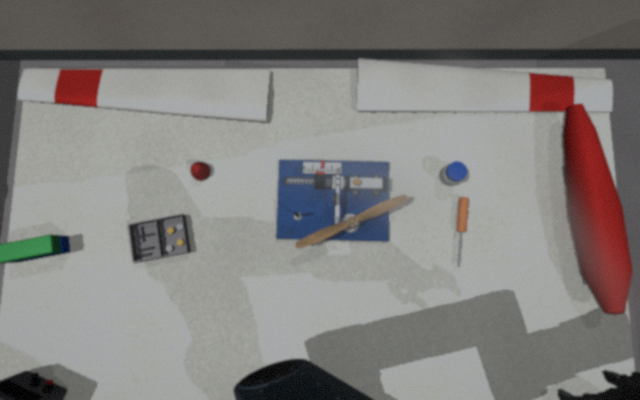

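View pics/side0.png

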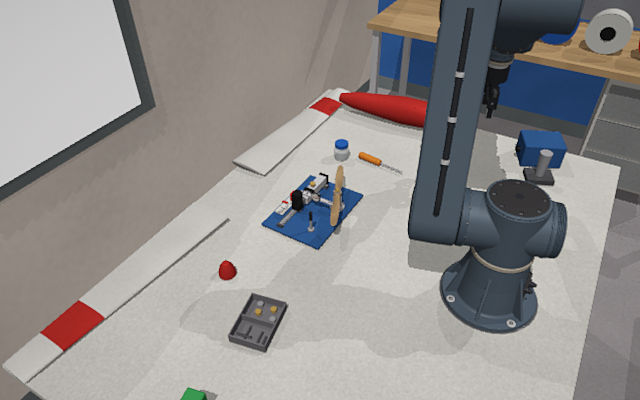

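```bash
cat > h.py <<'E'
import numpy as np, cv2
def world(d):
    v,u=np.mgrid[:400,:640]; z=d["depth"].astype(float)
    p=np.stack([(u-d["cx"])/d["fx"]*z,(v-d["cy"])/d["fy"]*z,z],-1)
    T=np.array(d["camera_from_world"]); return (p-T[:3,3])@T[:3,:3]
def onplane(d,u,v,h):
    T=np.array(d["camera_from_world"]); R=T[:3,:3]; c=-R.T@T[:3,3]
    q=R.T@np.array([(u-d["cx"])/d["fx"],(v-d["cy"])/d["fy"],1]); return c+q*(h-c[2])/q[2]
def gauge(d,verbose=True):
    W=world(d); hsv=cv2.cvtColor(np.ascontiguousarray(d["pixels"]),cv2.COLOR_RGB2HSV)
    m=(hsv[...,0]>100)&(hsv[...,0]<125)&(hsv[...,1]>130)&(W[...,2]>-.01)&(W[...,2]<.03)&(d["depth"]>0)
    n,l,s,c=cv2.connectedComponentsWithStats(cv2.morphologyEx(m.astype(np.uint8),cv2.MORPH_CLOSE,np.ones((9,9))))
    k=1+np.argmax([s[i,4]*(abs(W[int(c[i][1]),int(c[i][0]),1])<.3) for i in range(1,n)])
    mm=m&(l==k); vs,us=np.where(mm)
    P=np.array([onplane(d,u,v,.012)[:2] for u,v in zip(us,vs)])
    rect=cv2.minAreaRect((P*1000).astype(np.float32))
    if verbose: print(rect,"z med",np.median(W[mm][:,2]), cv2.boxPoints(rect).tolist())
    return W,hsv,rect
E
python3 - <<'E'
from h import *
for n in ("top","side"):
    d=dict(np.load(n+"0.npz")); W,hsv,rect=gauge(d)
d=dict(np.load("top0.npz")); W,hsv,_=gauge(d,0)
m=(abs(W[...,2]-.07)<.012)&(hsv[...,0]<25)&(hsv[...,1]>60); m[:150]=0;m[260:]=0;m[:,:270]=0;m[:,420:]=0
P=W[m]; print(m.sum(),P[:,:2].mean(0)); print(cv2.minAreaRect((P[:,:2]*1000).astype(np.float32)))
a=cv2.resize(d["pixels"][150:255,270:400,::-1],None,fx=6,fy=5.7,interpolation=cv2.INTER_CUBIC); cv2.imwrite("pics/c1.png",cv2.resize(d["pixels"][152:252,270:400,::-1],None,fx=6,fy=6,interpolation=cv2.INTER_CUBIC))
E
```

```text
((547.6786499023438, 17.353042602539062), (139.79139709472656, 135.00401306152344), 88.31111907958984) z med 0.01238007858228704 [[478.1459655761719, -50.52285385131836], [613.0913696289062, -54.50172805786133], [617.2113037109375, 85.22894287109375], [482.26593017578125, 89.20780944824219]]
((578.7938842773438, -47.258270263671875), (290.3148498535156, 207.80723571777344), 88.93390655517578) z med 0.010839940554586383 [[472.2074890136719, -190.45736694335938], [679.978759765625, -194.32376098632812], [685.3802490234375, 95.94082641601562], [477.6090087890625, 99.80722045898438]]
737 [ 0.51416425 -0.08170966]
((572.2328491210938, -61.223724365234375), (147.84556579589844, 274.2458190917969), 24.905757904052734)
```

View pics/c1.png

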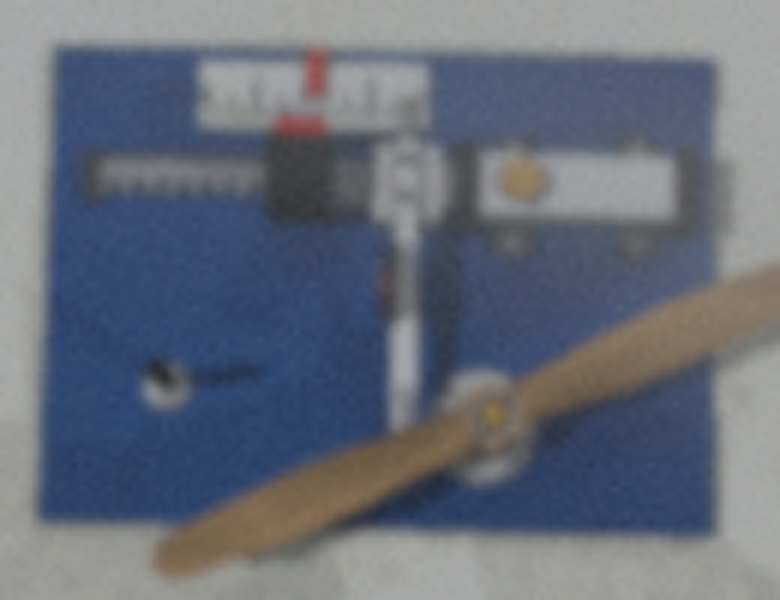

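```bash
python3 - <<'E'
from h import *
d=dict(np.load("top0.npz"))
f=lambda u,v,h:onplane(d,270+u/6-.4,152+v/6-.4,h)[:2]*1000
C=[f(*c,.012) for c in [(57,47),(717,58),(714,530),(40,520)]]
G=np.array([[165,190],[165,-100],[-45,-100],[-45,190]],float)
C=np.array(C); print(C.round(1),C.mean(0))
# rigid fit
a=G-G.mean(0); b=C-C.mean(0); yaw=np.arctan2((a[:,0]*b[:,1]-a[:,1]*b[:,0]).sum(),(a*b).sum())
R=np.array([[np.cos(yaw),-np.sin(yaw)],[np.sin(yaw),np.cos(yaw)]]); t=C.mean(0)-R@G.mean(0); print("yaw",np.degrees(yaw),"org",t)
ys=-np.arctan2(5.4,290.3); Rs=np.array([[np.cos(ys),-np.sin(ys)],[np.sin(ys),np.cos(ys)]]); print("side",np.degrees(ys),np.array([578.8,-47.3])-Rs@G.mean(0))
g=lambda u,v,h:(R.T@(f(u,v,h)-t)).round(1)
for nm,u,v,h in [("nut",492,412,.089),("clip",318,75,.021),("ptr",410,105,.021),("grip",303,178,.088),("tip",165,560,.068),("tip2",780,275,.068),("pin",160,375,.086),("sleevetop near",480,185,.051),("scaleL",199,95,.018),("scaleR",431,95,.018),("scaletop",315,62,.018),("scalebot",240,128,.018)]: print(nm,g(u,v,h))
E
```

```text
[[ 685.6   87.8]
 [ 681.2 -202. ]
 [ 475.1 -196.6]
 [ 478.2   91.4]] [580.03421167 -54.84000615]
yaw -0.9074335820854061 org [519.32906963 -98.88414003]
side -1.065661493421838 [517.9734574  -91.17632294]
nut [-0.7  2.6]
clip [150.7  74.2]
ptr [138.1  34. ]
grip [92.4 79.4]
tip [-61.3 132.1]
tip2 [  59.5 -116. ]
pin [ 11.8 135. ]
sleevetop near [97.8  5.5]
scaleL [141.5 125.9]
scaleR [143.3  24.9]
scaletop [157.1  75.6]
scalebot [127.2 107.7]
```

```bash
python3 - <<'E'
from h import *
for n,roi in (("top",(265,410,150,255)),("side",(255,370,160,250))):
    d=dict(np.load(n+"0.npz")); W,hsv,_=gauge(d,0)
    H,S,V=[hsv[...,i].astype(int) for i in range(3)]
    def rep(nm,m):
        c,l,s,_=cv2.connectedComponentsWithStats(m.astype(np.uint8))
        if c<2: return print(nm,'none')
        k=1+np.argmax(s[1:,4]); P=W[l==k]*1000; r=cv2.minAreaRect(P[:,:2].astype(np.float32)); print(n,nm,len(P),P.mean(0).round(1),np.round(r[0],1),np.round(r[1],1),round(r[2],1))
    z=W[...,2]; ok=(d["depth"]>0)&(abs(W[...,1])<.6)&(W[...,0]>.3)&(W[...,0]<.75)
    rep("cap",ok&(H>100)&(H<125)&(S>130)&(z>.058)&(z<.07)&(W[...,1]<-.2))
    rep("prop",ok&(H<25)&(S>60)&(z>.058)&(z<.08)&(abs(W[...,1]+.09)<.17)&(W[...,0]<.62))
    rep("spinner",ok&((H<8)|(H>172))&(S>120)&(W[...,1]>.15)&(z<.055))
    rep("blue",ok&(H>100)&(H<125)&(S>130)&(abs(z-.012)<.008)&(W[...,1]>-.22))
    rep("white scale",ok&(S<60)&(V>120)&(abs(z-.018)<.006)&(W[...,0]>.62)&(W[...,0]<.685)&(abs(W[...,1])<.09))
    rep("griptop",ok&(V<90)&(abs(z-.087)<.004)&(abs(W[...,1])<.12))
    rep("high",ok&(z>.08)&(z<.1)&(abs(W[...,1]+.09)<.05)&(W[...,0]<.56))
E
```

```text
top cap 244 [ 644.5 -358.9   65.4] [ 643.9 -358.5] [41.3 43. ] 3.5
top prop 415 [485.9 -25.6  71.5] [486.1 -25.8] [ 20.9 137.3] 26.5
top spinner 215 [650.4 289.5  34.5] [651.4 291.6] [30.5 39.9] 50.9
top blue 1954 [544.   28.8  12.4] [547.9  17.2] [139.5 135.5] 88.3
top white scale 436 [665.3 -25.7  17.8] [664.4 -30.8] [115.5  39.9] 90.0
top griptop 86 [619.3 -18.2  88.1] [620.3 -18.3] [22.  24.2] 0.1
top high 26 [519.6 -96.3  85.8] [519.6 -96.6] [ 9.5 12.1] 0.1
side cap 89 [ 645.4 -354.7   63.2] [ 646.5 -354.8] [43.4 55.2] 28.2
side prop 230 [488.6 -27.3  69.5] [489.7 -30.2] [ 24.5 151.2] 23.1
side spinner 255 [648.3 307.9  27.1] [669.  299.4] [44.3 75.8] 74.8
side blue 2122 [554.7  -4.1  10.8] [577.1 -51.6] [299.6 211.1] 87.5
side white scale 131 [664.4  -5.3  17.3] [665.9 -12.9] [83.1 35.4] 89.6
side griptop 47 [618.6 -14.2  86.6] [617.7 -14.4] [27.5 25.3] 88.7
side high 12 [518.9 -92.5  83.8] [519.  -93.2] [12.7 11. ] 78.1
```

```bash
cat >> h.py <<'E'
def ortho(d,o,yaw,h,x0,x1,y0,y1,s=6):
    # rows: gauge x descending, cols: gauge y ascending (mm)
    xs=np.arange(x1,x0,-1/s); ys=np.arange(y0,y1,1/s); X,Y=np.meshgrid(xs,ys,indexing="ij"); c,sn=np.cos(yaw),np.sin(yaw)
    P=np.stack([o[0]+c*X-sn*Y,o[1]+sn*X+c*Y,np.full(X.shape,h)],-1)/1000
    T=np.array(d["camera_from_world"]); q=P@T[:3,:3].T+T[:3,3]
    u=q[...,0]/q[...,2]*d["fx"]+d["cx"]; v=q[...,1]/q[...,2]*d["fy"]+d["cy"]
    return cv2.remap(np.ascontiguousarray(d["pixels"]),u.astype(np.float32),v.astype(np.float32),cv2.INTER_CUBIC)
def clipy(im,y0,s=6):
    a=im.astype(int); m=np.clip(a[...,0]-np.maximum(a[...,1],a[...,2])-15,0,None)
    w=m.sum(0); ys=y0+np.arange(len(w))/s; return (w*ys).sum()/max(w.sum(),1)
E
python3 - <<'E'
from h import *
out=[]
for n,o,yaw in (("top",(519.3,-98.9),-.0158),("side",(518,-91.2),-.0186)):
    d=dict(np.load(n+"0.npz")); T=d["camera_from_world"]; print("cam",-T[:3,:3].T@T[:3,3])
    im=ortho(d,o,yaw,21,120,165,15,135); out.append(im)
    s=ortho(d,o,yaw,21,146,160,50,100); print("clip",clipy(s,50))
    s=ortho(d,o,yaw,18,143,150,10,140).astype(float)
    g=s.min(-1).mean(0); k=g>110; ys=10+np.arange(len(g))/6; print("scale",ys[k].min(),ys[k].max())
cv2.imwrite("pics/o1.png",np.vstack(out)[...,::-1])
E
```

```text
cam [ 0.44018769 -0.02436734  1.00680599]
clip 75.3998279382514
scale 25.666666666666664 126.0
cam [-0.04822556  0.95849081  1.06458291]
clip 70.77352672808813
scale 51.166666666666664 125.16666666666667
```

View pics/o1.png

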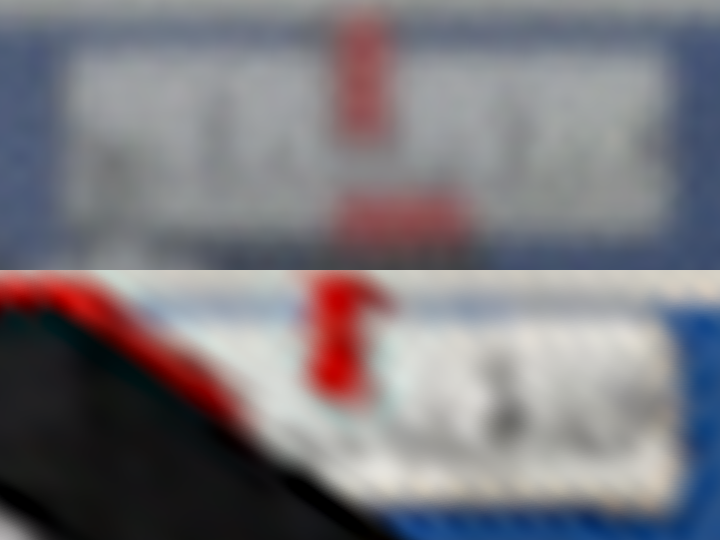

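```bash
cat >> h.py <<'E'
O=np.array([518.8,-95.]); YAW=-.0172
def g2w(x,y,z): c,s=np.cos(YAW),np.sin(YAW); return [(O[0]+c*x-s*y)/1e3,(O[1]+s*x+c*y)/1e3,z/1e3]
def down(a): return [float(np.cos(a/2)),float(np.sin(a/2)),0.,0.]
QA=down(np.pi/2+YAW); QB=down(-np.pi/2+YAW)
E
python3 - <<'E'
from h import *
from cell import r, optics
for nm,q in (("A",QA),("B",QB)):
    for p in ((-100,100,200),(-100,100,72),(103,80,69),(103,125,69)):
        j=r.inverse_kinematics(g2w(*p),q); print(nm,p,None if j is None else np.round(j,2))
E
```

```text
A (-100, 100, 200) [-0.09  0.19  2.02 -0.    0.93 -0.08]
A (-100, 100, 72) [-0.09  0.44  2.11 -0.    0.6  -0.08]
A (103, 80, 69) [-0.1   0.71  1.58 -0.    0.86 -0.08]
A (103, 125, 69) [-0.03  0.71  1.57 -0.    0.86 -0.01]
B (-100, 100, 200) None
B (-100, 100, 72) None
B (103, 80, 69) None
B (103, 125, 69) None
```

```bash
python3 - <<'E'
from h import *
from cell import r, optics
r.set_gripper(0.0,30)
r.move_to(g2w(-100,100,180),QA)
r.move_linear(g2w(-100,100,72),vel=.15)
f0=np.array(r.current_contact_force()); print("f0",f0,r.current_t())
r.move_linear(g2w(-36,100,72),vel=.06)
x=-36; print("f",np.array(r.current_contact_force())-f0)
while x<-15:
    x+=.7; r.move_linear(g2w(x,100,72),vel=.03); r.sleep(.05)
    f=np.array(r.current_contact_force())-f0
    if f[0]<-1: print(round(x,1),f.round(1))
    if f[0]<-4: break
print(x,r.current_t(),r.current_tool_pos()); r.sleep(.2)
d=optics.get_image("top"); np.savez("top1.npz",**d); cv2.imwrite("pics/top1.png",cv2.resize(d["pixels"][152:252,270:400,::-1],None,fx=6,fy=6,interpolation=cv2.INTER_CUBIC))
E
```

```text
f0 [0.25916111 1.23953008 0.22690666] 3.775
f [-0.25260423 -0.33616483 -0.01943089]
-34.6 [-1.1 -1.7  0.2]
-33.9 [-1.3 -1.3 -0.7]
-31.1 [-1.2 -0.8 -0.4]
-24.8 [-2.1 -0.2 -0.3]
-24.1 [-6.8 -1.1  2.3]
-24.099999999999994 10.0917 [0.49572307 0.00545061 0.07185683]
```

View pics/top1.png

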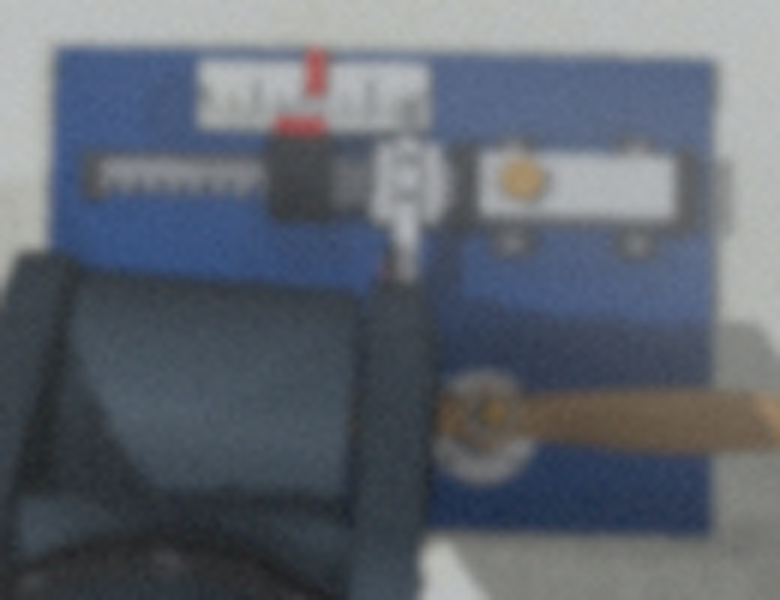

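```bash
python3 - <<'E'
from h import *
from cell import r, optics
r.move_linear(g2w(-60,100,72),vel=.1)
r.move_linear(g2w(-60,100,180),vel=.25)
r.set_gripper(0.8,30)
r.move_to(g2w(102,80,160),QA)
r.move_linear(g2w(102,80,100),vel=.15)
print(r.current_t(),r.current_contact_force())
for n in ("top","side"):
    d=optics.get_image(n); np.savez(n+"2.npz",**d)
    c=d["pixels"][130:270,230:400] if n=="side" else d["pixels"][130:270,250:420]
    cv2.imwrite(f"pics/{n}2.png",cv2.resize(c[...,::-1],None,fx=4.2,fy=4.2,interpolation=cv2.INTER_CUBIC))
E
```

```text
13.3417 [ 0.10321318  0.17555592 -0.18447914]
```

View pics/side2.png

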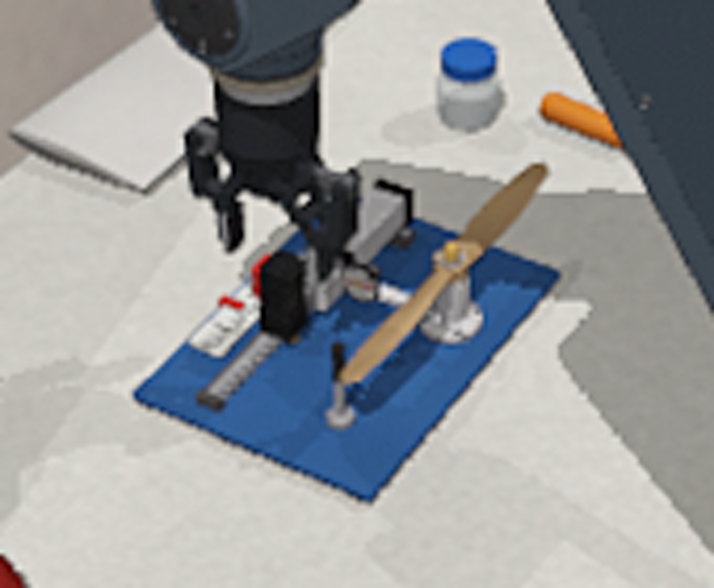

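```bash
python3 - <<'E'
from h import *
d=dict(np.load("side2.npz")); W=world(d)*1000
v,u=np.mgrid[:400,:640]
m=(abs(W[...,0]-621)<70)&(abs(W[...,1]+17)<40)&(W[...,2]>60)&(W[...,2]<130)
for x0 in range(555,690,10):
    k=m&(W[...,0]>=x0)&(W[...,0]<x0+10)
    if k.sum()>2: print(x0,k.sum(),"z",W[k][:,2].min().round(),W[k][:,2].max().round(),"y",np.percentile(W[k][:,1],[5,50,95]).round())
k=m&(W[...,2]<90)&(W[...,2]>70)
for a in sorted(map(tuple,np.c_[u[k],v[k],W[k].round()].astype(int).tolist()),key=lambda t:t[2])[::4]: print(a,end=" ")
E
```

```text
555 10 z 60.0 79.0 y [-53. -51. -49.]
565 18 z 61.0 129.0 y [-55. -49.  -8.]
575 53 z 62.0 130.0 y [-54.  -7.  -2.]
585 17 z 60.0 128.0 y [-54.  -6.  -1.]
605 51 z 60.0 90.0 y [-27. -14.  -3.]
615 37 z 62.0 92.0 y [-27.  -6.  -1.]
625 26 z 61.0 90.0 y [-29.  -7.  -2.]
635 10 z 66.0 80.0 y [-21. -10.  -6.]
645 6 z 95.0 122.0 y [-15.  -7.  -1.]
655 60 z 87.0 129.0 y [-26. -13.  -2.]
665 9 z 99.0 128.0 y [-11.  -8.  -5.]
(318, 194, 563, -50, 79) (317, 193, 570, -55, 77) (315, 194, 576, -53, 72) (303, 197, 589, -5, 89) (301, 195, 606, -19, 80) (299, 196, 607, -9, 83) (300, 194, 608, -17, 85) (299, 199, 608, -9, 70) (298, 197, 609, -7, 79) (301, 191, 610, -25, 90) (298, 194, 611, -10, 89) (299, 193, 612, -17, 87) (297, 195, 614, -8, 84) (298, 192, 616, -17, 89) (300, 191, 617, -31, 83) (299, 190, 618, -27, 89) (294, 199, 619, 2, 73) (294, 197, 621, -2, 78) (298, 190, 623, -29, 86) (296, 191, 625, -20, 87) (293, 193, 627, -6, 89) (293, 197, 627, -5, 73) (292, 198, 629, -2, 70) (292, 196, 631, -6, 75) (292, 195, 633, -9, 76) (293, 191, 638, -23, 80) (291, 193, 640, -14, 78) (287, 188, 657, -18, 88)
```

```bash
python3 - <<'E'
from h import *
from cell import r, optics
r.move_linear(g2w(102.5,81.5,100),vel=.1)
r.move_linear(g2w(102.5,81.5,69),vel=.1)
f0=np.array(r.current_contact_force()); print(f0.round(1),r.current_t())
for op in (.5,):
    r.set_gripper(op,30); print(op,r.current_opening(),(np.array(r.current_contact_force())-f0).round(1))
r.set_gripper(0.0,30); r.sleep(.3)
for _ in range(3):
    print(r.current_opening(),r.current_finger_force(),(np.array(r.current_contact_force())-f0).round(1),r.current_torque()); r.sleep(.1)
print(r.current_t(),r.current_tool_pos())
E
```

```text
[ 0.3 -0.3  0.1] 14.15
0.5 0.5016719152506255 [ 0.1  0.4 -0.4]
0.3473414497509202 30.521404668688774 [-7.1  0.1 10.1] [ 0.05090057  0.89845135 -0.07401077]
0.34605786426026786 30.52158297970891 [-7.4  1.1 10.9] [0.01469398 0.93916057 0.00632898]
0.342877559644172 30.520646553486586 [-7.7 -0.7 10. ] [ 0.02183326  0.94219297 -0.02212179]
15.3833 [ 0.62216177 -0.01526095  0.06974094]
```

```bash
python3 - <<'E'
from h import *
from cell import r, optics
x,y=101.5,81.5
r.move_linear(g2w(x,y,69.3),vel=.03); print(np.round(r.current_contact_force(),1))
for dy in (10,20,30,38):
    r.move_linear(g2w(x,y+dy,69.3),vel=.04); print(dy,np.round(r.current_contact_force(),1),round(r.current_opening(),3))
r.sleep(.3); print(r.current_t(),r.current_tool_pos(),r.current_contact_force())
for n,a in (("top",(150,260,265,395)),("side",(160,240,250,350))):
    d=optics.get_image(n); np.savez(n+"3.npz",**d); c=d["pixels"][a[0]:a[1],a[2]:a[3],::-1]
    cv2.imwrite(f"pics/{n}3.png",cv2.resize(c,None,fx=600/130 if n=="top" else 7,fy=600/130 if n=="top" else 7,interpolation=cv2.INTER_CUBIC))
E
```

```text
[-0.3 -0.6  4.4]
10 [-0.8 -1.4  6.1] 0.348
20 [ 0.3 -1.6  6.5] 0.346
30 [ 1.1 -1.5  6. ] 0.347
38 [ 1.1 -2.2  5.2] 0.342
17.4833 [0.62282785 0.0224111  0.06980467] [ 0.42487824 -2.41395647  4.95324045]
```

View pics/top3.png

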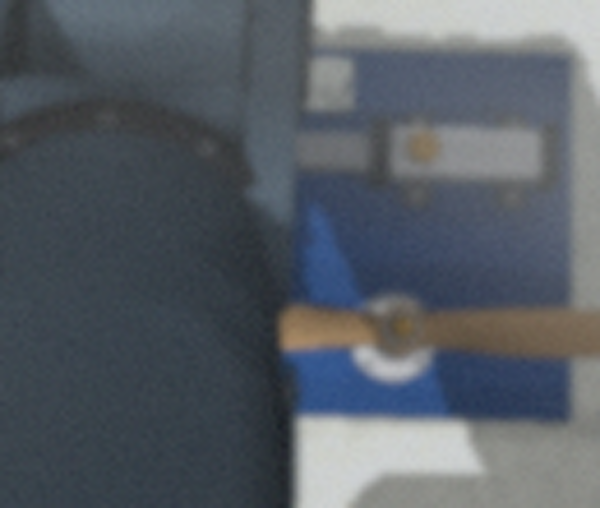

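View pics/side3.png

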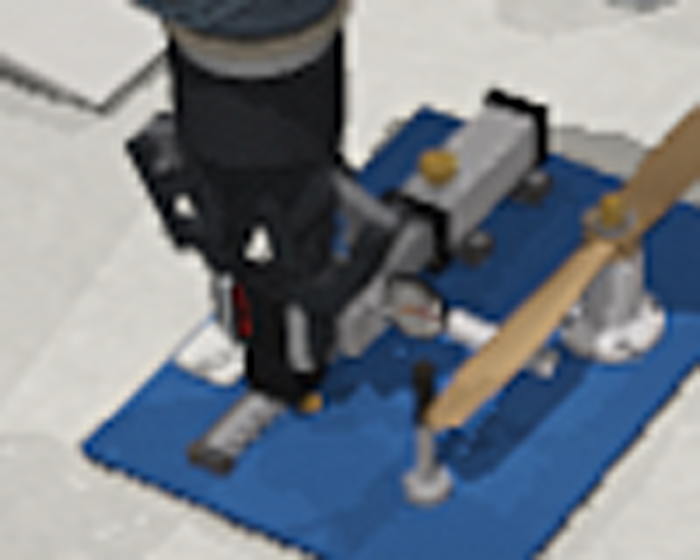

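```bash
python3 - <<'E'
from h import *
o,yaw=(519.3,-98.9),-.0158
ds=[dict(np.load(f"top{i}.npz")) for i in (0,1)]
av=lambda *a:np.mean([ortho(d,o,yaw,*a,s=4).astype(float) for d in ds],0)
ys=20+np.arange(480)/4
for h,x0,x1 in((18,131,135),(18,135,139),(18,139,142),(18,142,146)):
    p=av(h,x0,x1,15,135).mean(0).mean(-1); y=15+np.arange(len(p))/4
    print(x0,[(float(y[i]),int(p[i])) for i in range(0,len(p),8)][:22], )
    mid=(p.max()+p[:8].mean())/2; k=p>135; print("ends",y[k].min(),y[k].max())
c=av(21,146,162,50,100); print("clip",clipy(c,50,4))
p=av(88,90,106,60,100).mean((0,2)); print("grip",[(60+i/4,int(p[i])) for i in range(0,160,8)])
im=av(18,112,165,15,95); cv2.imwrite("pics/o2.png",cv2.resize(np.clip((im-60)*1.6,0,255).astype(np.uint8)[...,::-1],None,fx=2.4,fy=2.4,interpolation=cv2.INTER_CUBIC))
E
```

```text
131 [(15.0, 102), (17.0, 102), (19.0, 101), (21.0, 102), (23.0, 107), (25.0, 119), (27.0, 132), (29.0, 136), (31.0, 130), (33.0, 127), (35.0, 128), (37.0, 133), (39.0, 141), (41.0, 146), (43.0, 153), (45.0, 156), (47.0, 155), (49.0, 152), (51.0, 148), (53.0, 148), (55.0, 151), (57.0, 153)]
ends 28.0 125.0
135 [(15.0, 102), (17.0, 101), (19.0, 103), (21.0, 104), (23.0, 108), (25.0, 119), (27.0, 131), (29.0, 135), (31.0, 131), (33.0, 125), (35.0, 127), (37.0, 134), (39.0, 142), (41.0, 147), (43.0, 153), (45.0, 156), (47.0, 155), (49.0, 148), (51.0, 145), (53.0, 147), (55.0, 152), (57.0, 156)]
ends 28.25 124.25
139 [(15.0, 104), (17.0, 102), (19.0, 102), (21.0, 104), (23.0, 108), (25.0, 117), (27.0, 129), (29.0, 136), (31.0, 135), (33.0, 135), (35.0, 137), (37.0, 143), (39.0, 150), (41.0, 154), (43.0, 161), (45.0, 164), (47.0, 159), (49.0, 152), (51.0, 146), (53.0, 149), (55.0, 159), (57.0, 164)]
ends 28.5 122.5
142 [(15.0, 104), (17.0, 103), (19.0, 101), (21.0, 101), (23.0, 105), (25.0, 116), (27.0, 131), (29.0, 144), (31.0, 150), (33.0, 154), (35.0, 158), (37.0, 160), (39.0, 163), (41.0, 165), (43.0, 168), (45.0, 168), (47.0, 164), (49.0, 154), (51.0, 147), (53.0, 152), (55.0, 163), (57.0, 168)]
ends 27.75 123.25
clip 75.41155589689795
grip [(60.0, 92), (62.0, 93), (64.0, 91), (66.0, 84), (68.0, 78), (70.0, 73), (72.0, 70), (74.0, 70), (76.0, 70), (78.0, 69), (80.0, 70), (82.0, 69), (84.0, 69), (86.0, 68), (88.0, 68), (90.0, 69), (92.0, 72), (94.0, 79), (96.0, 89), (98.0, 97)]
```

View pics/o2.png

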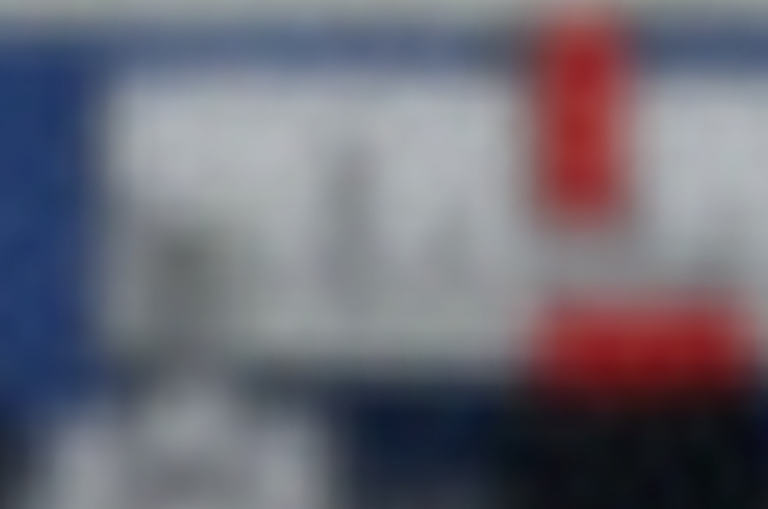

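```bash
python3 - <<'E'
from h import *
from cell import r
r.move_linear(g2w(101.5,81.5+40.6,69.3),vel=.03); r.sleep(.6)
print(r.current_t(),r.current_tool_pos(),r.current_opening(),r.current_finger_force(),r.current_contact_force())
print(r.hand_in())
E
```

```text
18.4333 [0.62287974 0.02500282 0.06978343] 0.3480091254106386 32.04364188015461 [ 1.3418529  -2.73852025  5.60007127]
the job is handed in; nothing more can be done
None
```

The propeller blade rests against the stop pin, and I handed in at 18.4 s holding the grip still, with the button squeezed in and the arm drawn out about 40.3 mm to the red clip. The gripper hid the clip at the end, so the pointer position comes from the starting pictures (which put the distance at 37–41 mm) and the arm's measured travel, not from a final look.

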